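# Fetch the flux tin from behind the bottle and the power brick

### The job

The round flux tin is stuck at the back of the steel bay behind the bottle and the power brick: first stand the bottle and the brick on the large side mat, leaving the tin where it is, then set the tin, lid up, in the middle of the small work pad while they wait there. After that put the bottle and the brick back in the bay, each exactly where it stood and the brick lined up as it was. Keep both upright all the time, and leave the phone, the solder spool and the braid bobbin alone.

Things in the scene. Friction and masses are not known exactly. Their poses are not given: they have to be found in the camera images.
- tin: Round yellow-brown flux tin with a closed lid, 49 mm diameter, 21 mm high, about 60 g; at the start it stands at the back of the bay, behind and between the bottle and the brick. Origin: centre of its underside, z up. Grip it across its diameter low down. The lid does not come off.
- bottle: White round dispenser bottle with a pump top, body 57 mm diameter with straight sides to about 75 mm above its foot, then a rounded shoulder and, from 98 mm, the pump neck; 125 mm high in all; it may rock by a degree, about 190 g. Origin: centre of its underside, z up. It stands at the front of the bay, left or right of the brick.
- brick: Power brick: white upright box with a dark terminal front, 94 mm high, 62 mm wide (own y, -31 to +31 mm; grip across this), 100 mm long (own x, -44 to +56 mm; terminals to -56 mm), about 450 g. Origin on its underside, z up. It stands at the front of the bay beside the bottle, its length along the bay's depth (own +x points to the bay's open front).
- bay: Fixed grey steel sheet bay: floor 200 mm deep (its x), 190 mm wide (its y), 3 mm thick; 48 mm high upstand at the back (inner face x = +97 mm), 30 mm side flanges only from x = +49 mm back; front open. Origin: centre of its underside, x to the back, y left. Bottle and brick stand some 104 mm apart across it at x about -30 mm, 40 mm free between; tin at x about +48 mm.
- side_mat: Large flat grey mat, 200 mm (its x) by 130 mm (its y), 3 mm thick, fixed on the bench on the left or the right of the bay: the side area for the bottle and the brick. Origin: centre of its underside; its x axis points roughly away from the robot.
- work_pad: Small flat grey square pad, 110 x 110 mm, 3 mm thick, fixed on the bench on the other side of the bay: the place for the tin. Origin: centre of its underside.
- wick: Bystander: yellow flat bobbin of braid, 38 x 65 x 9 mm, loose on the bench near its front edge, before the bay. Origin on its underside.
- phone: Bystander: dark smartphone lying flat, 71 x 150 x 8 mm, on the bench to the right of the bay, far back. Origin: centre of its underside.
- spool: Bystander: blue spool of solder wire standing on its flange, about 55 mm diameter, 50 mm high, on the bench behind the bay. Origin on its underside.
Mind the look-alikes: they are no part of the job. What is shaped like the tin but blue is not meant.

How it is judged:
On the way, in this order (a step that is already met when the one before it is completed fails the run):
1. bottle and brick both stand upright on the side mat, released, and the tin is still where it was (x of bottle in the frame of side_mat between -0.085 and 0.085 m and y of bottle in the frame of side_mat between -0.05 and 0.05 m and z of bottle in the frame of side_mat between -0.012 and 0.012 m and angle between each of bottle, brick, bottle, brick's own z axis and vertical below 0.1 rad and x of brick in the frame of side_mat between -0.085 and 0.085 m and y of brick in the frame of side_mat between -0.05 and 0.05 m and z of brick in the frame of side_mat between -0.012 and 0.012 m and linear speed of each of bottle, brick below 0.02 m/s and contact force between the fingers and bottle below 0.1 N and contact force between the fingers and brick below 0.1 N and distance of tin from where it was at the start of the episode below 0.02 m), for 0.2 s.
2. the tin stands in the middle of the work pad, released, while bottle and brick still stand on the side mat (horizontal distance between tin and work_pad below 0.012 m and z of tin in the frame of work_pad between -0.01 and 0.01 m and linear speed of tin below 0.02 m/s and contact force between the fingers and tin below 0.1 N and angle between each of tin, bottle, brick's own z axis and vertical below 0.1 rad and x of bottle in the frame of side_mat between -0.085 and 0.085 m and y of bottle in the frame of side_mat between -0.05 and 0.05 m and z of bottle in the frame of side_mat between -0.012 and 0.012 m and x of brick in the frame of side_mat between -0.085 and 0.085 m and y of brick in the frame of side_mat between -0.05 and 0.05 m and z of brick in the frame of side_mat between -0.012 and 0.012 m), for 0.2 s.
At the end, for the whole second after the job is handed in: The tin stands lid up on the work pad, its centre within 12 mm of the pad's centre; the bottle and the brick stand upright in the bay, each within 12 mm of where it stood at the start, the brick's length within 0.2 rad of the bay's depth direction; all released and at rest (horizontal distance between tin and work_pad below 0.012 m and z of tin in the frame of work_pad between -0.01 and 0.01 m and linear speed of each of tin, bottle, brick below 0.02 m/s and contact force between the fingers and tin below 0.1 N and angle between each of tin, bottle, brick's own z axis and vertical below 0.1 rad and distance of each of bottle, brick from where it was at the start of the episode below 0.012 m and contact force between the fingers and bottle below 0.1 N and contact force between the fingers and brick below 0.1 N and angle between the x axis of brick and the x axis of bay, either way round below 0.2 rad); the robot touches nothing.
It fails at once if the bottle or the brick is tipped (more than 0.5 rad) (angle between any of bottle, brick's own z axis and vertical above 0.5 rad).
It fails at once if the phone, the spool or the braid bobbin is moved more than 30 mm (distance of any of wick, phone, spool from where it was at the start of the episode above 0.03 m).
It also fails if it takes over 136 s, if anything falls off the work surface, if the arm or the gripper's body presses on something with over 40 N, if the wrist force passes 120 N, or if a joint passes its speed limit or range.

### The arm

A 6-joint arm with a two-finger parallel gripper is mounted at the origin on a cart in front of the work surface, level with it; the furniture and walls round the work are solid. World frame = base frame: x ahead of the robot, y to its left, z up, the work surface at z = 0. Lengths are in m, angles in rad, forces in N, time in s.
With the tool pointing down it reaches from about 0.25 to 0.8 m from the base axis. Payload 8.5 kg.
Tool frame: the origin (TCP) lies between the finger pads; the fingertips stand 19 mm ahead of it and the grasp point (between the pads) is the TCP (tips_ahead is the distance from the TCP to the fingertips, in m); z points along the fingers, y is the line along which they close (so a half turn about z gives the same grasp; the last joint's range is limited). The gripper opens to 85 mm and grips with 20 to 120 N. Pads are 22 mm wide; open, the fingers measure 114 mm over their backs; the gripper's body (76 mm by 85 mm) begins 54 mm behind the grasp point. The pads swing forward as they close: fully open they stand 13 mm farther back than shut.
Start: joints at [1.32, 0.238, -0.013, 1.319, 0, 1.571], TCP at [0.13, 0.509, 0.25] pointing down, gripper open.
Joint ranges: [-2.66, 2.66], [-1.03, 1.9], [-1.14, 1.46], [-1.82, 2.27], [-1.45, 1.34], [-3.14, 3.14]. Speed limits (rad/s): [2.22, 2.22, 2.79, 3.14, 3.14, 3.14].

### API

Orientations are given as a 3x3 rotation matrix whose columns are the frame's x, y, z axes.
In Python, from workcell import sense, grab_frame, calibration, sign_off, tips_ahead gives the robot as it stands.
- The arm moves only by the shell command python3 -m pendant 'ROWS' [OPENING]. ROWS is 1 to 5 rows, one to a line, with the numbers parted by spaces; each row has 4 numbers: dx, dy, dz in m, then a turn about the tool's z in rad; each row shifts and turns the commanded pose from where the row before left it, along the tool's axes as they then stand; what a row does not reach is not made up. A row lasts 1/8 s, in which the tool goes at most 0.0625 m and 0.188 rad, less where a joint would pass 70% of its speed; a pose out of reach is approached as far as the arm can. OPENING is the finger opening in m, set as the command begins (- or left out keeps the last). The fingers move at their own pace and stop on an object; the grip force is fixed at half the most. Time passes only in rows, so rows that do not move let the fingers close. It prints the time, the measured TCP pose, the force, the opening and the grip force at its end. Input that does not fit is refused with a message, and nothing moves.
- sense(): the state, without advancing time (a new reading comes with each control period).
- grab_frame(name): name is "side" or "top" or "wrist"; returns the picture (480x640x3 uint8, red, green, blue); there is no depth.
- calibration(name): a dict with "K" (3x3 intrinsics, pixels), "pose" (4x4, takes a point from camera to world coordinates); the wrist camera has in their place "mount" (4x4, takes a point from camera to tool coordinates, whose origin is the TCP and whose axes are the flange's). Camera axes: x right, y down, z forward; pixel columns grow to the right and rows downward; lengths in m; the calibration is good to about 2 mm. A picture is of the moment at which its call begins: read the wrist's pose just before it. calibration takes no time and is no camera call.
- sign_off(): hands the job in; it is judged then, once.
The state is a dict: "time": time; "qpos": joint angles; "joint_velocities": joint speeds; "joint_efforts": joint torques, N m; "ee_pos": TCP position; "ee_rot": TCP orientation; "contact_force": force on the tool from outside, world axes, zero at the start; "torque": the same for the moment, N m; "grip_width": finger opening in m; "grip_force": force on a finger pad.
Only numpy, scipy, OpenCV 4.12 (cv2) and the standard library are available. Lean on these libraries where they do the work, as an engineer would, in place of code of your own. Each camera call takes 0.05 s, during which the arm holds its last target. There are 200 camera calls.

## Working session

There is one attempt and no reset: what is moved stays moved. The work goes in short steps, Python scripts to look and compute and a shell command to move; the robot and the scene stay as the last step left them, time stands still between calls to the robot, and variables do not carry over. Pictures are saved under pics/ and viewed, at most 14 in all, crops included, and the job is handed in when it is done.

```bash
ls; mkdir -p pics; python3 - <<'E'
from workcell import *
import cv2, numpy as np
np.set_printoptions(precision=4,suppress=True)
for n in("top","side"):
    c=calibration(n);print(n,c["K"],c["pose"]);cv2.imwrite(f"pics/{n}0.png",grab_frame(n)[:,:,::-1])
print(calibration("wrist"));s=sense();print(s["time"],s["ee_pos"],s["ee_rot"],tips_ahead)
E
```

```text
pics
top [[584.0098   0.     318.1372]
 [  0.     584.0098 249.4605]
 [  0.       0.       1.    ]] [[ 0.0225 -0.9955  0.0921  0.517 ]
 [-0.9997 -0.0217  0.0095 -0.1656]
 [-0.0074 -0.0923 -0.9957  1.0189]
 [ 0.      0.      0.      1.    ]]
side [[569.7391   0.     325.1253]
 [  0.     569.7391 233.1552]
 [  0.       0.       1.    ]] [[ 0.5012 -0.7062  0.5     0.0241]
 [-0.8653 -0.4032  0.2978 -0.5158]
 [-0.0087 -0.5819 -0.8132  0.9555]
 [ 0.      0.      0.      1.    ]]
{'K': array([[331.6675,   0.    , 317.699 ],
       [  0.    , 331.6675, 243.7355],
       [  0.    ,   0.    ,   1.    ]]), 'mount': array([[-0.0006, -0.9661, -0.258 ,  0.0663],
       [ 1.    , -0.0005, -0.0005, -0.0006],
       [ 0.0003, -0.258 ,  0.9661, -0.1233],
       [ 0.    ,  0.    ,  0.    ,  1.    ]])}
0.1 [0.1302 0.5082 0.2497] [[-0.9687  0.2482 -0.0003]
 [ 0.2482  0.9687 -0.0013]
 [ 0.     -0.0013 -1.    ]] 0.019
```

View pics/top0.png

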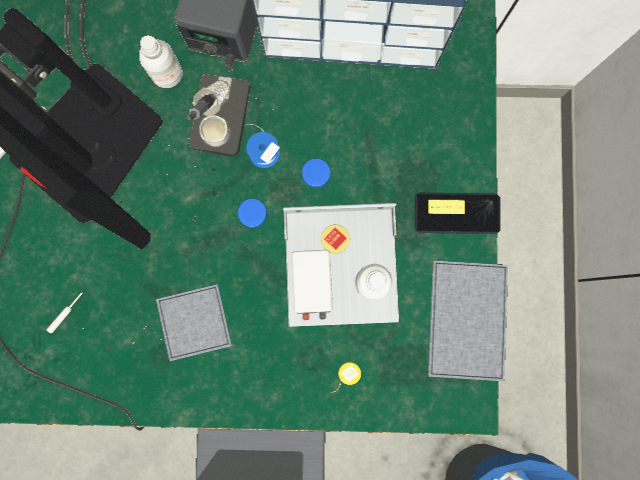

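View pics/side0.png

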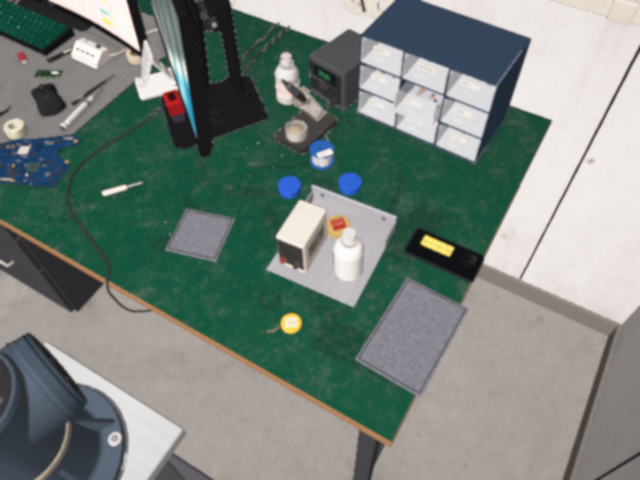

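The top view shows the bay at (340,265). The brick is at (312,280) with its terminals towards the front, and the bottle is at (373,281). The side mat is at (468,320), on the right, and the work pad at (194,322), on the left. 

Tin candidates: yellow-brown with a red label at (335,238), blue round at (316,173) and blue round at (252,213). The yellow bobbin at (349,374) and the blue spool at (263,149) are bystanders. Only (335,238) is yellow-brown and at the back of the bay, so I'll confirm that one with a crop.

```bash
cat > h.py <<'E'
from workcell import *
import cv2, numpy as np
np.set_printoptions(precision=4,suppress=True)
def cam(n,s=None):
    c=calibration(n)
    if n!="wrist": return c["K"],c["pose"]
    T=np.eye(4);T[:3,:3]=s["ee_rot"];T[:3,3]=s["ee_pos"];return c["K"],T@c["mount"]
def ray(KP,uv):
    K,P=KP;d=P[:3,:3]@np.linalg.solve(K,[uv[0],uv[1],1]);return P[:3,3],d
def onz(KP,uv,z):
    o,d=ray(KP,uv);return o+d*(z-o[2])/d[2]
def proj(KP,p):
    K,P=KP;q=K@(P[:3,:3].T@(np.asarray(p)-P[:3,3]));return q[:2]/q[2]
def blob(m,roi=None,k=3):
    m=m.astype(np.uint8)*255
    if roi: z=np.zeros_like(m);x0,y0,x1,y1=roi;z[y0:y1,x0:x1]=m[y0:y1,x0:x1];m=z
    m=cv2.morphologyEx(m,cv2.MORPH_OPEN,np.ones((k,k)))
    c,_=cv2.findContours(m,cv2.RETR_EXTERNAL,cv2.CHAIN_APPROX_NONE)
    return max(c,key=cv2.contourArea)
def rect_on(KP,c,z):
    p=np.array([onz(KP,q,z)[:2] for q in c.reshape(-1,2)],np.float32);return cv2.minAreaRect(p)
E
python3 - <<'E'
from h import *
T=cam("top");im=cv2.imread("pics/top0.png");hsv=cv2.cvtColor(im,cv2.COLOR_BGR2HSV).astype(int);H,S,V=hsv[...,0],hsv[...,1],hsv[...,2]
gray=(S<60)
for n,roi in(("mat",(420,250,520,390)),("pad",(145,275,240,370)),("bay",(270,195,410,335))):
    print(n,rect_on(T,blob(gray&(V>70),roi),.003))
c=blob((S>110)&(V>100)&((H<35)|(H>170)),(318,218,355,258));print("tin",rect_on(T,c,.021+.003), cv2.minEnclosingCircle(c))
for v in (225,235,240,245):
    m=(V>v)&(S<40)
    b=blob(m,(285,240,335,320));print(v,"brick",rect_on(T,b,.097),cv2.minAreaRect(b))
    b=blob(m,(350,255,398,305));print("bottle",cv2.minEnclosingCircle(b))
print(V[300,340:345],V[270:290:4,300],V[275:290:3,360],S[280,300],S[280,360])
cv2.imwrite("pics/c1.png",cv2.resize(im[195:335,275:410],None,fx=4,fy=4,interpolation=cv2.INTER_CUBIC))
E
```

```text
mat ((0.4987654387950897, -0.4270705580711365), (0.1554032564163208, 0.23925089836120605), 89.4753646850586)
pad ((0.48035144805908203, 0.057229794561862946), (0.11021874099969864, 0.11072719097137451), 14.958478927612305)
bay ((0.5870046615600586, -0.1972728669643402), (0.20908278226852417, 0.19727900624275208), 3.6239144802093506)
tin ((0.633726954460144, -0.1836523562669754), (0.03887660801410675, 0.03894009068608284), 46.314186096191406) ((335.3163146972656, 236.70408630371094), 12.74981689453125)
225 brick ((0.5452541708946228, -0.1458902806043625), (0.10837240517139435, 0.07106534391641617), 3.6122045516967773) ((310.4802551269531, 285.4471435546875), (68.74188995361328, 45.25686264038086), 87.95458984375)
bottle ((373.0, 280.8163146972656), 32.65715408325195)
235 brick ((0.5518356561660767, -0.14739158749580383), (0.09477505087852478, 0.05698642134666443), 4.005218505859375) ((311.4688720703125, 281.2839660644531), (60.11711883544922, 36.183204650878906), 87.51044464111328)
bottle ((374.3148193359375, 284.0), 15.863722801208496)
240 brick ((0.5516669750213623, -0.14734143018722534), (0.09431350231170654, 0.05613849684596062), 4.053175449371338) ((311.39654541015625, 281.4302062988281), (59.82526397705078, 35.60552215576172), 87.1375961303711)
bottle ((374.0, 284.5), 15.305328369140625)
245 brick ((0.5519434213638306, -0.14732781052589417), (0.09259677678346634, 0.05439374968409538), 4.058142185211182) ((311.4162902832031, 281.2420959472656), (58.74296569824219, 34.48473358154297), 87.27368927001953)
bottle ((374.3260803222656, 284.5869445800781), 14.093539237976074)
[229 228 228 229 227] [247 247 247 247 247] [184 227 241 240 238] 6 9
```

View pics/c1.png

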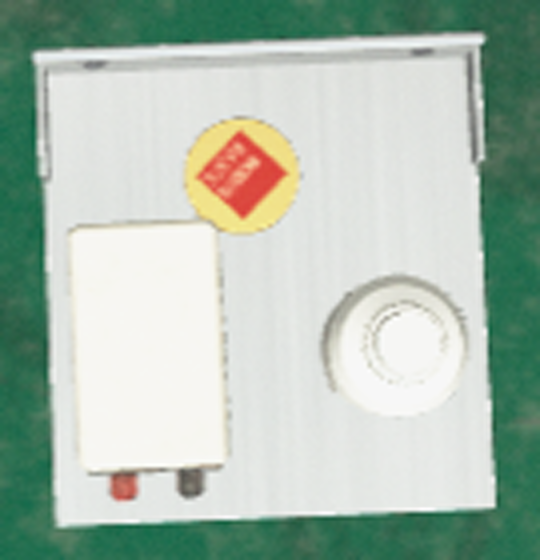

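The crop confirms the flux tin: yellow rim, red diamond label, at crop (243,175), which is full (335.7,238.7), behind and between the brick and the bottle. The brick top spans crop x 68–224 and y 224–470, and the bottle cap is at crop (408,340). Next I'll turn these into positions.

```bash
python3 - <<'E'
from h import *
T=cam("top");S=cam("side")
g=lambda u,v,z:onz(T,(275+(u-1.5)/4,195+(v-1.5)/4),z)
print("tin",g(243,175,.024))
bc=[g(*p,.097) for p in((68,228),(215,222),(228,466),(78,472))];print("brick corners",np.array(bc),np.mean(bc,0))
for a,b in((0,3),(1,2)): d=bc[a]-bc[b];print("yaw",np.arctan2(d[1],d[0]))
print("bottle cap",g(408,340,.128),"body@78",g(397,346,.078),"@85",g(397,346,.085))
fl=[g(*p,.003) for p in((60,525),(495,507))];d=fl[0]-fl[1];print("bay front",fl,"yaw",np.arctan2(-d[0],d[1]))
m=[onz(T,p,.003) for p in((433,262),(507,264),(503.5,380),(429,377))];print("mat",np.array(m),np.mean(m,0))
def tri(a,b):
    o1,d1=ray(T,a);o2,d2=ray(S,b);t=np.linalg.lstsq(np.c_[d1,-d2],o2-o1,rcond=None)[0];p,q=o1+d1*t[0],o2+d2*t[1];return (p+q)/2,np.linalg.norm(p-q)
print("monitor tip",tri((150,240),(205,152)))
# side-view cross checks
im=cv2.imread("pics/side0.png")
for n,p in(("tin",g(243,175,.024)),("brick",np.mean(bc,0)),("cap",g(408,340,.128)),("pad",[.4804,.0572,.003])): print(n,proj(S,p))
cv2.imwrite("pics/c2.png",cv2.resize(im[170:320,255:405],None,fx=4,fy=4,interpolation=cv2.INTER_CUBIC))
E
```

```text
tin [ 0.6288 -0.1852  0.024 ]
brick corners [[ 0.5979 -0.1149  0.097 ]
 [ 0.6016 -0.1731  0.097 ]
 [ 0.5056 -0.1802  0.097 ]
 [ 0.5019 -0.1214  0.097 ]] [ 0.5517 -0.1474  0.097 ]
yaw 0.0674946442728695
yaw 0.07388373994716402
bottle cap [ 0.5552 -0.2473  0.128 ] body@78 [ 0.5549 -0.2475  0.078 ] @85 [ 0.5546 -0.2468  0.085 ]
bay front [array([ 0.4774, -0.1097,  0.003 ]), array([ 0.4894, -0.2972,  0.003 ])] yaw 0.06380442250240058
mat [[ 0.5934 -0.3564  0.003 ]
 [ 0.5928 -0.4848  0.003 ]
 [ 0.3941 -0.4774  0.003 ]
 [ 0.3962 -0.3504  0.003 ]] [ 0.4941 -0.4173  0.003 ]
monitor tip (array([0.6093, 0.1142, 0.0971]), np.float64(0.007871890753278389))
tin [337.4822 224.2024]
brick [300.2088 221.695 ]
cap [348.0754 232.1593]
pad [199.4452 233.6575]
```

View pics/c2.png

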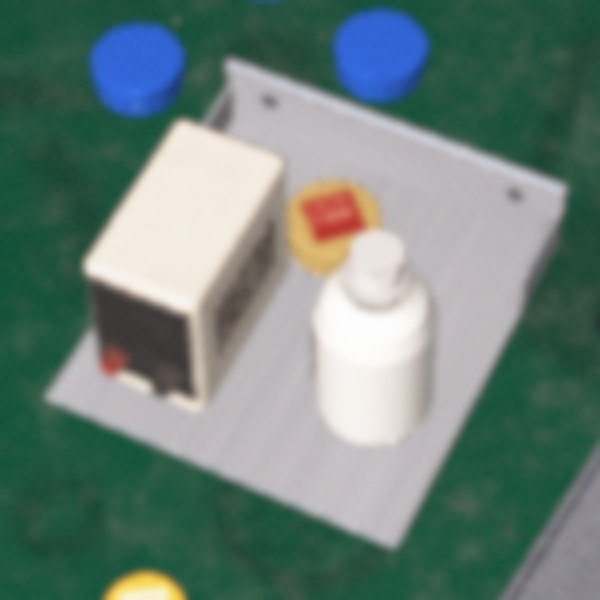

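Both views agree: in the side crop the tin is at (333,217), the cap at (378,247) and the brick top near (189,214). All are within about 2.5 mm of the top-view positions. Now I'll write a small helper for distances and align the yaw.

```bash
cat > go.py <<'E'
import sys
from h import *
s=sense();t=np.array([float(a) for a in sys.argv[1:4]]);R=s["ee_rot"]
print("tool d",R.T@(t-s["ee_pos"]),"yaw",np.arctan2(-R[0,1],R[1,1]),"pos",s["ee_pos"],"w",s["grip_width"],"t",s["time"])
E
python3 -m pendant '0 0 0 -0.159
0 0 0 -0.159
0 0 0 0' 0.085; python3 go.py .555 -.2473 .25
```

```text
time: 0.48
ee_pos: [0.1302, 0.5084, 0.25]
ee_rot: [[-0.998, -0.066, -0.0], [-0.066, 0.998, -0.001], [0.0, -0.001, -1.0]]
contact_force: [-0.4, 0.1, -0.1]
grip_width: 0.0848
grip_force: 0.0
tool d [-0.3739 -0.7821  0.0005] yaw 0.06615638819377528 pos [0.1302 0.5084 0.25  ] w 0.08476010580179338 t 0.475
```

```bash
python3 -m pendant '-0.025 -0.052 0 0
-0.025 -0.052 0 0
-0.025 -0.052 0 0
-0.025 -0.052 0 0
-0.025 -0.052 0 0' >/dev/null
python3 -m pendant '-0.025 -0.052 0 0
-0.025 -0.052 0 0
-0.025 -0.052 0 0
-0.025 -0.052 0 0
-0.025 -0.052 0 0'>/dev/null
python3 -m pendant '-0.025 -0.052 0 0
-0.025 -0.052 0 0
-0.02 -0.04 0 0
-0.01 -0.02 0 0
0 0 0 0'
python3 go.py .555 -.2473 .25
```

```text
time: 2.35
ee_pos: [0.5056, -0.1524, 0.2498]
ee_rot: [[-0.998, -0.064, -0.001], [-0.064, 0.998, 0.0], [0.001, 0.0, -1.0]]
contact_force: [0.1, -0.3, -0.2]
grip_width: 0.085
grip_force: 0.0
tool d [-0.0432 -0.0979 -0.0003] yaw 0.06372304863378737 pos [ 0.5056 -0.1524  0.2498] w 0.0849528920437861 t 2.35
```

```bash
python3 -m pendant '-0.02 -0.045 0 0
-0.0132 -0.0329 0 0
-0.01 -0.02 0 0
0 0 0 0
0 0 0 0' | head -2
python3 go.py .555 -.2473 .25
python3 - <<'E'
from h import *
s=sense();im=grab_frame("wrist")[:,:,::-1];cv2.imwrite("pics/w1.png",im);W=cam("wrist",s)
print("cap",proj(W,[.555,-.2473,.128]),"brick top",proj(W,[.5517,-.1474,.097]),"tin",proj(W,[.6288,-.1852,.024]))
E
```

```text
time: 2.98
ee_pos: [0.5546, -0.245, 0.2505]
tool d [-0.0003 -0.0024  0.0005] yaw 0.06763450319304455 pos [ 0.5546 -0.245   0.2505] w 0.08532946127428284 t 2.975
cap [314.8885 245.1831] brick top [431.2096 239.5631] tin [366.1655 287.4983]
```

View pics/w1.png

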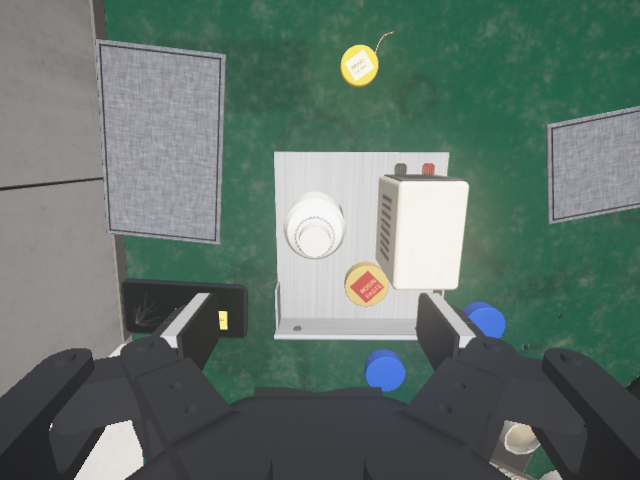

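The wrist view shows the cap at (315,240), the brick top near (429,234) and the tin at (366,285). Each is within 6 px of its prediction, which amounts to about 3 mm in x, so I'll use the mean x. Now I'll descend on the bottle and grip it.

```bash
python3 -m pendant '0.001 -0.0024 0.03 0
0 0 0.05 0
0 0 0.05 0
0 0 0.03 0
0 0 0.0125 0' | head -4
python3 -m pendant '0 0 0 0
0 0 0 0' ; python3 go.py .553 -.2473 .078
```

```text
time: 3.65
ee_pos: [0.5532, -0.2476, 0.0766]
ee_rot: [[-0.998, -0.068, -0.002], [-0.068, 0.998, 0.001], [0.002, 0.001, -1.0]]
contact_force: [-0.8, -0.1, 0.8]
time: 3.9
ee_pos: [0.5552, -0.2491, 0.0794]
ee_rot: [[-0.998, -0.067, 0.002], [-0.067, 0.998, -0.001], [-0.002, -0.001, -1.0]]
contact_force: [-0.1, -0.0, 0.4]
grip_width: 0.0849
grip_force: 0.0
tool d [0.002  0.002  0.0014] yaw 0.067444751922605 pos [ 0.5552 -0.2491  0.0794] w 0.08491421799424555 t 3.9
```

```bash
python3 -m pendant '0 0 0 0
0 0 0 0
0 0 0 0
0 0 0 0
0 0 0 0' 0.03; python3 -m pendant '0 0 0 0
0 0 0 0
0 0 0 0'; python3 -m pendant '0 0 -0.01 0
0 0 -0.02 0
0 0 -0.02 0
0 0 0 0'
```

```text
time: 4.53
ee_pos: [0.5548, -0.2492, 0.0792]
ee_rot: [[-0.998, -0.067, 0.002], [-0.067, 0.998, -0.001], [-0.002, -0.001, -1.0]]
contact_force: [-2.5, 1.9, 8.4]
grip_width: 0.0543
grip_force: 62.7
time: 4.9
ee_pos: [0.5548, -0.2492, 0.0793]
ee_rot: [[-0.998, -0.067, 0.002], [-0.067, 0.998, -0.001], [-0.002, -0.001, -1.0]]
contact_force: [-1.9, 2.1, 8.8]
grip_width: 0.0545
grip_force: 62.7
time: 5.4
ee_pos: [0.5552, -0.2495, 0.1295]
ee_rot: [[-0.998, -0.067, 0.003], [-0.067, 0.998, -0.001], [-0.003, -0.002, -1.0]]
contact_force: [1.4, 0.4, -2.7]
grip_width: 0.0543
grip_force: 64.0
```

```bash
python3 go.py .4325 -.4155 .13
```

```text
tool d [ 0.1336 -0.1574 -0.0006] yaw 0.06706213164925628 pos [ 0.5552 -0.2495  0.1295] w 0.054346438421124764 t 5.4
```

```bash
python3 -m pendant '0.013 -0.015 0 0
0.025 -0.03 0 0
0.03 -0.035 0 0
0.03 -0.035 0 0
0.025 -0.03 0 0' |head -2; python3 -m pendant '0.01 -0.012 0 0
0 0 0 0
0 0 0 0' | head -2; python3 go.py .4325 -.4155 .08
```

```text
time: 6.02
ee_pos: [0.4389, -0.4034, 0.1268]
time: 6.4
ee_pos: [0.4324, -0.4139, 0.1275]
tool d [ 0.     -0.0017  0.0475] yaw 0.06776405220333112 pos [ 0.4324 -0.4139  0.1275] w 0.05414381784525573 t 6.4
```

```bash
python3 -m pendant '0 0 0.02 0
0 0 0.015 0
0 0 0.007 0
0 0 0 0
0 0 0 0' |head -4; python3 go.py .4325 -.4155 .0793
```

```text
time: 7.02
ee_pos: [0.4325, -0.4148, 0.0864]
ee_rot: [[-0.998, -0.067, 0.001], [-0.067, 0.998, -0.001], [-0.0, -0.001, -1.0]]
contact_force: [0.3, 0.2, -1.7]
tool d [ 0.     -0.0007  0.0071] yaw 0.0673390725457013 pos [ 0.4325 -0.4148  0.0864] w 0.05435569973134481 t 7.025
```

```bash
python3 -m pendant '0 0 0.003 0
0 0 0.003 0
0 0 0 0' |head -4;  python3 -m pendant '0 0 0.001 0
0 0 0 0' |head -4
```

```text
time: 7.4
ee_pos: [0.432, -0.4145, 0.0796]
ee_rot: [[-0.998, -0.067, -0.0], [-0.067, 0.998, 0.0], [0.0, 0.0, -1.0]]
contact_force: [0.5, -0.1, -2.7]
time: 7.65
ee_pos: [0.4322, -0.4146, 0.0793]
ee_rot: [[-0.998, -0.067, 0.0], [-0.067, 0.998, -0.0], [-0.0, -0.0, -1.0]]
contact_force: [-1.7, 0.9, 4.0]
```

```bash
python3 -m pendant '0 0 0 0
0 0 0 0
0 0 0 0
0 0 0 0
0 0 0 0' 0.085 | tail -3;  python3 -m pendant '0 0 -0.01 0
0 0 -0.04 0
0 0 -0.05 0
0 0 -0.04 0
0 0 0 0' |head -2; python3 go.py .55 -.148 .22
```

```text
contact_force: [-0.5, -0.8, 0.7]
grip_width: 0.0849
grip_force: 0.0
time: 8.9
ee_pos: [0.4334, -0.4157, 0.2231]
tool d [-0.1344  0.2593  0.0024] yaw 0.06720281341401992 pos [ 0.4334 -0.4157  0.2231] w 0.08485754220951376 t 8.9
```

```bash
python3 -m pendant '-0.018 0.035 0 0
-0.027 0.052 0 0
-0.027 0.052 0 0
-0.027 0.052 0 0
-0.02 0.038 0 0' |head -2;  python3 -m pendant '-0.0154 0.03 0 0
0 0 0 0
0 0 0 0' |head -2; python3 go.py .55 -.148 .06; python3 - <<'E'
from h import *
s=sense();im=grab_frame("wrist")[:,:,::-1];cv2.imwrite("pics/w2.png",im);W=cam("wrist",s)
print("brick top",proj(W,[.55,-.148,.097]),"tin",proj(W,[.6288,-.1852,.024]))
E
```

```text
time: 9.52
ee_pos: [0.5358, -0.1758, 0.2184]
time: 9.9
ee_pos: [0.5484, -0.1473, 0.2184]
tool d [-0.0017 -0.0008  0.1584] yaw 0.06755328982674659 pos [ 0.5484 -0.1473  0.2184] w 0.08511231991378287 t 9.9
brick top [317.0607 247.1703] tin [276.4038 299.0986]
```

View pics/w2.png

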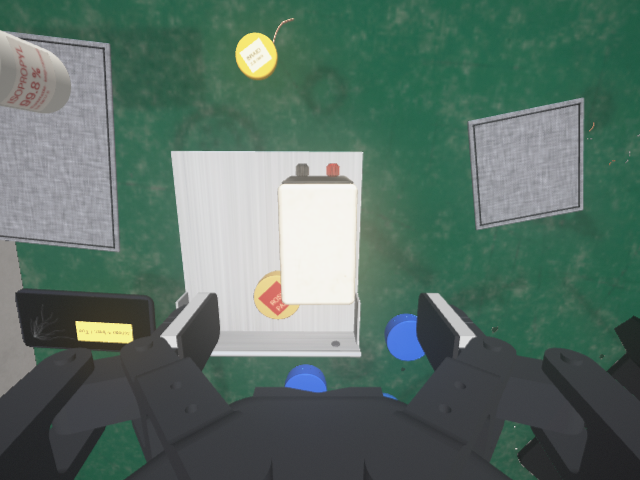

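The wrist view shows the brick top centred at (317,243), square to the fingers, with the bottle standing on the mat at the top left. Now I'll descend on the brick and grip it.

```bash
python3 -m pendant '-0.0017 0 0.03 0
0 0 0.05 0
0 0 0.045 0
0 0 0.025 0
0 0 0.008 0' | head -4
python3 -m pendant '0 0 0 0
0 0 0 0
0 0 0 0
0 0 0 0
0 0 0 0' 0.03;python3 -m pendant '0 0 0 0
0 0 0 0'; python3 -m pendant '0 0 -0.01 0
0 0 -0.02 0
0 0 -0.02 0
0 0 -0.02 0
0 0 0 0'; python3 go.py .539 -.4185 .13
```

```text
time: 10.58
ee_pos: [0.5491, -0.1479, 0.0593]
ee_rot: [[-0.998, -0.065, -0.003], [-0.065, 0.998, 0.0], [0.003, 0.001, -1.0]]
contact_force: [0.3, 0.0, 0.5]
time: 11.2
ee_pos: [0.5512, -0.1474, 0.0619]
ee_rot: [[-0.998, -0.067, 0.002], [-0.067, 0.998, -0.001], [-0.002, -0.001, -1.0]]
contact_force: [-1.5, -0.8, 7.1]
grip_width: 0.0614
grip_force: 65.9
time: 11.45
ee_pos: [0.5511, -0.1474, 0.0619]
ee_rot: [[-0.998, -0.067, 0.002], [-0.067, 0.998, -0.001], [-0.002, -0.001, -1.0]]
contact_force: [-1.4, -0.9, 6.8]
grip_width: 0.061
grip_force: 65.9
time: 12.08
ee_pos: [0.5514, -0.1471, 0.1323]
ee_rot: [[-0.998, -0.067, 0.002], [-0.067, 0.998, -0.001], [-0.002, -0.001, -1.0]]
contact_force: [-0.2, 0.1, -4.6]
grip_width: 0.0618
grip_force: 65.6
tool d [ 0.0306 -0.2699  0.0024] yaw 0.06736546885406258 pos [ 0.5514 -0.1471  0.1323] w 0.06176845833174644 t 12.075
```

```bash
python3 -m pendant '0.002 -0.015 0 0
0.004 -0.03 0 0
0.004 -0.04 0 0
0.004 -0.04 0 0
0.004 -0.04 0 0' |head -2; python3 -m pendant '0.004 -0.04 0 0
0.004 -0.03 0 0
0.003 -0.025 0 0
0.002 -0.01 0 0
0 0 0 0' | head -2; python3 go.py .539 -.4185 .062
```

```text
time: 12.7
ee_pos: [0.5427, -0.3147, 0.1295]
time: 13.32
ee_pos: [0.537, -0.4188, 0.1298]
tool d [-0.0021  0.0001  0.0678] yaw 0.06616991716690443 pos [ 0.537  -0.4188  0.1298] w 0.0612983397813351 t 13.325
```

```bash
python3 -m pendant '-0.002 0 0.015 0
0 0 0.03 0
0 0 0.012 0
0 0 0.003 0
0 0 0 0' |head -4; python3 -m pendant '0 0 0.002 0
0 0 0.002 0
0 0 0 0' | head -4; python3 go.py .539 -.4185 .062
```

```text
time: 13.95
ee_pos: [0.5401, -0.4183, 0.0714]
ee_rot: [[-0.998, -0.068, 0.001], [-0.068, 0.998, -0.001], [-0.0, -0.001, -1.0]]
contact_force: [0.0, 0.8, -3.7]
time: 14.32
ee_pos: [0.5397, -0.4184, 0.0669]
ee_rot: [[-0.998, -0.067, 0.0], [-0.067, 0.998, -0.0], [-0.0, -0.0, -1.0]]
contact_force: [0.7, 0.3, -4.8]
tool d [ 0.0007 -0.      0.0049] yaw 0.06714140471137656 pos [ 0.5397 -0.4184  0.0669] w 0.061484572079512856 t 14.325
```

```bash
python3 -m pendant '0 0 0.002 0
0 0 0.002 0
0 0 0 0
0 0 0 0' | grep -v rot; python3 -m pendant '0 0 0.001 0
0 0 0 0' | grep -v rot
```

```text
time: 14.82
ee_pos: [0.5398, -0.4184, 0.0629]
contact_force: [-0.1, -0.2, -3.8]
grip_width: 0.0612
grip_force: 65.7
time: 15.08
ee_pos: [0.5398, -0.4185, 0.062]
contact_force: [0.1, 1.3, -2.9]
grip_width: 0.0616
grip_force: 65.8
```

```bash
python3 -m pendant '0 0 0.001 0
0 0 0 0' | grep -v rot;  python3 -m pendant '0 0 0 0
0 0 0 0
0 0 0 0
0 0 0 0
0 0 0 0' 0.085 | tail -3;  python3 -m pendant '0 0 -0.01 0
0 0 -0.04 0
0 0 -0.05 0
0 0 -0.05 0
0 0 0 0' |head -2; python3 go.py .627 -.185 .21;python3 - <<'E'
from h import *
cv2.imwrite("pics/top1.png",grab_frame("top")[:,:,::-1])
E
```

```text
time: 15.32
ee_pos: [0.5398, -0.4184, 0.062]
contact_force: [-3.4, 1.8, 5.2]
grip_width: 0.0616
grip_force: 66.7
contact_force: [-0.1, -0.6, -0.4]
grip_width: 0.0851
grip_force: 0.0
time: 16.58
ee_pos: [0.5413, -0.4196, 0.2165]
tool d [-0.1012  0.2283  0.0058] yaw 0.06721907280508072 pos [ 0.5413 -0.4196  0.2165] w 0.08505104069968339 t 16.575
```

View pics/top1.png

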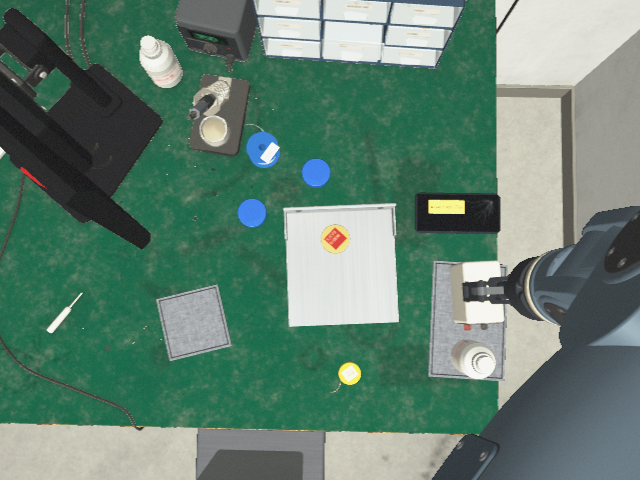

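Both stand upright on the mat, the brick at (477,292) and the bottle at (472,360). The tin is unmoved at (335,239). Next is the tin.

```bash
python3 -m pendant '-0.01 0.025 0 0
-0.02 0.05 0 0
-0.025 0.055 0 0
-0.02 0.045 0 0
-0.015 0.03 0 0' |head -2; python3 -m pendant '-0.0112 0.0233 0 0
0 0 0 0
0 0 0 0' | head -2; python3 - <<'E'
from h import *
s=sense();im=grab_frame("wrist")[:,:,::-1];W=cam("wrist",s)
h=cv2.cvtColor(im.copy(),cv2.COLOR_BGR2HSV).astype(int);u,v=proj(W,[.627,-.185,.024]).astype(int)
m=(h[...,1]>100)&(h[...,2]>90)&((h[...,0]<35)|(h[...,0]>170))
c=blob(m,(u-60,v-60,u+60,v+60));(x,y),r=cv2.minEnclosingCircle(c);print(x,y,r,onz(W,(x,y),.024))
T=cam("top");im=cv2.imread("pics/top1.png");h=cv2.cvtColor(im,cv2.COLOR_BGR2HSV).astype(int)
m=(h[...,1]>70)&(h[...,2]>90)&((h[...,0]<35)|(h[...,0]>170));c=blob(m,(310,210,360,265));(x,y),r=cv2.minEnclosingCircle(c);print(x,y,r,onz(T,(x,y),.024))
E
python3 go.py .627 -.185 .025
```

```text
time: 17.25
ee_pos: [0.6157, -0.2052, 0.2096]
time: 17.62
ee_pos: [0.6249, -0.1841, 0.21]
317.0 230.5 20.056270599365234 [ 0.6277 -0.1849  0.024 ]
334.697998046875 238.6778564453125 14.338543891906738 [ 0.6282 -0.1841  0.024 ]
tool d [-0.0023 -0.0007  0.1852] yaw 0.06655167880469678 pos [ 0.6248 -0.1845  0.2103] w 0.0850759029947883 t 17.675
```

```bash
python3 -m pendant '-0.0025 0 0.04 0
0 0 0.05 0
0 0 0.05 0
0 0 0.03 0
0 0 0.01 0' | head -4
python3 -m pendant '0 0 0 0
0 0 0 0' | grep -v rot; python3 go.py .628 -.1845 .024
```

```text
time: 18.3
ee_pos: [0.6262, -0.1844, 0.0287]
ee_rot: [[-0.998, -0.066, -0.003], [-0.066, 0.998, 0.001], [0.003, 0.001, -1.0]]
contact_force: [0.0, 0.0, 0.7]
time: 18.55
ee_pos: [0.6288, -0.1842, 0.0325]
contact_force: [0.1, -0.6, -0.1]
grip_width: 0.085
grip_force: 0.0
tool d [ 0.0009 -0.0002  0.0085] yaw 0.06687825822885818 pos [ 0.6288 -0.1842  0.0325] w 0.08499747496798737 t 18.55
```

```bash
python3 -m pendant '0 0 0.0075 0
0 0 0 0
0 0 0 0' | grep -v rot
python3 -m pendant '0 0 0 0
0 0 0 0
0 0 0 0
0 0 0 0
0 0 0 0' 0.03| grep -v rot;python3 -m pendant '0 0 0 0
0 0 0 0'| grep -v rot
```

```text
time: 18.92
ee_pos: [0.6279, -0.1836, 0.0235]
contact_force: [-0.3, 0.3, -0.2]
grip_width: 0.085
grip_force: 0.0
time: 19.55
ee_pos: [0.6281, -0.1837, 0.0239]
contact_force: [-1.5, 1.1, 5.1]
grip_width: 0.047
grip_force: 61.3
time: 19.8
ee_pos: [0.6282, -0.1837, 0.024]
contact_force: [-0.8, 1.0, 5.4]
grip_width: 0.047
grip_force: 61.3
```

```bash
python3 -m pendant '0 0 -0.01 0
0 0 -0.04 0
0 0 -0.05 0
0 0 -0.04 0
0 0 0 0' | grep -v rot; python3 go.py .4804 .0572 .164
python3 - <<'E'
from h import *
import json
s=json.load(open('/dev/null')) if 0 else None
# wrist w2 pad estimate at its pose
R=np.array([[-.9977,-.0675,0],[-.0675,.9977,0],[0,0,-1]]);st=dict(ee_rot=R,ee_pos=np.array([.5484,-.1473,.2184]))
W=cam("wrist",st);print(np.mean([onz(W,p,.003) for p in((469,122),(583,98),(582,210),(477,229))],0))
E
```

```text
time: 20.42
ee_pos: [0.6296, -0.1842, 0.1675]
contact_force: [-0.1, 0.0, -1.3]
grip_width: 0.047
grip_force: 61.8
tool d [0.1327 0.2509 0.0021] yaw 0.06713051555384654 pos [ 0.6296 -0.1842  0.1675] w 0.04704667997124217 t 20.425
[0.4796 0.057  0.003 ]
```

Both views put the pad centre at (.480,.057).

```bash
python3 -m pendant '0.01 0.015 0 0
0.02 0.035 0 0
0.025 0.05 0 0
0.025 0.05 0 0
0.025 0.05 0 0' |head -2; python3 -m pendant '0.018 0.035 0 0
0.0097 0.016 0 0
0 0 0 0
0 0 0 0' | head -2; python3 go.py .480 .057 .025
```

```text
time: 21.05
ee_pos: [0.5081, 0.0101, 0.1626]
time: 21.55
ee_pos: [0.4793, 0.0573, 0.1632]
tool d [-0.0007 -0.0003  0.1382] yaw 0.06670062512287402 pos [0.4793 0.0573 0.1632] w 0.04696890402371135 t 21.55
```

```bash
python3 -m pendant '0 0 0.04 0
0 0 0.05 0
0 0 0.03 0
0 0 0.01 0
0 0 0 0' |head -2; python3 -m pendant '0 0 0 0
0 0 0 0'| grep -v rot; python3 go.py .480 .057 .024
```

```text
time: 22.18
ee_pos: [0.479, 0.0573, 0.0332]
time: 22.42
ee_pos: [0.4795, 0.0579, 0.0344]
contact_force: [-0.0, -0.0, -0.8]
grip_width: 0.0471
grip_force: 61.8
tool d [-0.0004 -0.0009  0.0104] yaw 0.06711001726201127 pos [0.4795 0.0579 0.0344] w 0.0471006354015207 t 22.425
```

```bash
python3 -m pendant '0 0 0.004 0
0 0 0.004 0
0 0 0.001 0
0 0 0 0
0 0 0 0'| grep -v rot;  python3 -m pendant '0 0 0.0012 0
0 0 0 0
0 0 0 0'| grep -v rot
```

```text
time: 23.05
ee_pos: [0.4786, 0.0579, 0.0243]
contact_force: [-0.8, 1.2, -0.4]
grip_width: 0.0473
grip_force: 61.8
time: 23.42
ee_pos: [0.4788, 0.0579, 0.0239]
contact_force: [-3.4, -0.5, 9.7]
grip_width: 0.0472
grip_force: 62.9
```

Contact, so I'll release, retreat and check.

```bash
python3 -m pendant '0 0 0 0
0 0 0 0
0 0 0 0
0 0 0 0
0 0 0 0' 0.085 | tail -3;  python3 -m pendant '0 0 -0.01 0
0 0 -0.04 0
0 0 -0.05 0
0 0 -0.05 0
0 0 -0.04 0' |head -2; python3 go.py .5398 -.4184 .215
python3 - <<'E'
from h import *
T=cam("top")
s=sense();im=grab_frame("wrist")[:,:,::-1];W=cam("wrist",s);cv2.imwrite("pics/w3.png",im)
h=cv2.cvtColor(im.copy(),cv2.COLOR_BGR2HSV).astype(int);u,v=proj(W,[.479,.058,.024]).astype(int)
c=blob((h[...,1]>70)&(h[...,2]>90)&((h[...,0]<35)|(h[...,0]>170)),(u-60,v-60,u+60,v+60));(x,y),r=cv2.minEnclosingCircle(c);print("tin",x,y,r,onz(W,(x,y),.024))
E
```

```text
contact_force: [0.2, -0.6, -0.2]
grip_width: 0.0852
grip_force: 0.0
time: 24.68
ee_pos: [0.4787, 0.0579, 0.2161]
tool d [-0.0289 -0.4794  0.0011] yaw 0.06720188786398973 pos [0.4787 0.0579 0.2161] w 0.0850070355880492 t 24.675
tin 317.6590270996094 224.0915985107422 25.357097625732422 [0.4772 0.0575 0.024 ]
```

View pics/w3.png

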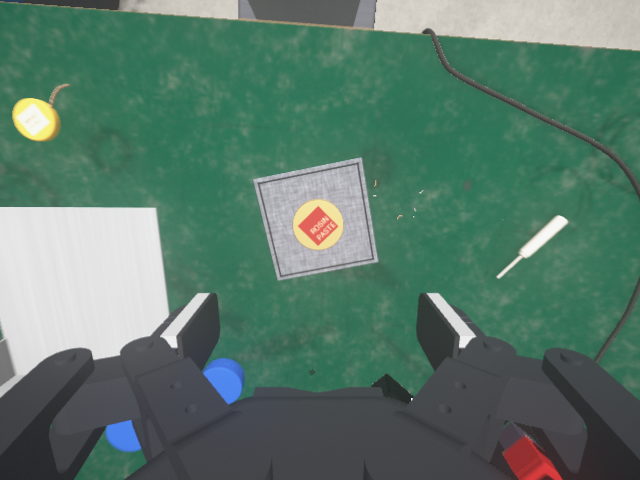

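The tin sits lid up at (318,224), with the pad centre at (318,220): centred within a few mm. Now I'll fetch the brick back.

```bash
python3 -m pendant '-0.001 -0.02 0 0
-0.003 -0.04 0 0
-0.004 -0.055 0 0
-0.004 -0.055 0 0
-0.004 -0.06 0 0' |head -2;python3 -m pendant '-0.004 -0.06 0 0
-0.004 -0.06 0 0
-0.003 -0.055 0 0
-0.002 -0.04 0 0
0 -0.02 0 0' |head -2; python3 -m pendant '0 -0.0144 0 0
0 0 0 0
0 0 0 0' | head -2; python3 go.py .5398 -.4184 .062
```

```text
time: 25.35
ee_pos: [0.5101, -0.1721, 0.2138]
time: 25.98
ee_pos: [0.5384, -0.4063, 0.2129]
time: 26.35
ee_pos: [0.5398, -0.4176, 0.2134]
tool d [-0.     -0.0008  0.1514] yaw 0.0677860151473273 pos [ 0.5398 -0.4176  0.2134] w 0.085314019217569 t 26.35
```

```bash
python3 -m pendant '0 -0.0008 0.03 0
0 0 0.05 0
0 0 0.045 0
0 0 0.02 0
0 0 0.006 0' | head -2
python3 -m pendant '0 0 0 0
0 0 0 0' | head -2
python3 -m pendant '0 0 0 0
0 0 0 0
0 0 0 0
0 0 0 0
0 0 0 0' 0.03 | grep -v rot;python3 -m pendant '0 0 0 0
0 0 0 0' | grep -v rot; python3 go.py .5398 -.4184 .062
```

```text
time: 26.98
ee_pos: [0.5394, -0.4178, 0.0611]
time: 27.22
ee_pos: [0.5405, -0.4196, 0.0637]
time: 27.85
ee_pos: [0.5402, -0.4194, 0.0633]
contact_force: [-0.4, 1.1, 5.9]
grip_width: 0.0611
grip_force: 67.3
time: 28.1
ee_pos: [0.5402, -0.4194, 0.0633]
contact_force: [-0.7, 1.8, 6.6]
grip_width: 0.0613
grip_force: 67.3
tool d [0.0004 0.0011 0.0013] yaw 0.06729078835710961 pos [ 0.5402 -0.4194  0.0633] w 0.06126180610645845 t 28.1
```

```bash
python3 -m pendant '0 0 -0.01 0
0 0 -0.02 0
0 0 -0.02 0
0 0 -0.02 0
0 0 0 0' | grep -v rot; python3 go.py .5516 -.1474 .135;python3 -m pendant '-0.002 0.015 0 0
-0.003 0.03 0 0
-0.004 0.04 0 0
-0.004 0.04 0 0
-0.004 0.04 0 0' |head -2; python3 -m pendant '-0.004 0.04 0 0
-0.004 0.03 0 0
-0.003 0.025 0 0
-0.001 0.01 0 0
0 0 0 0' | head -2; python3 -m pendant '0 0 0 0
0 0 0 0' | head -2;python3 go.py .5516 -.1474 .0633
```

```text
time: 28.72
ee_pos: [0.5404, -0.4199, 0.1337]
contact_force: [-0.0, -0.2, -3.7]
grip_width: 0.0616
grip_force: 66.4
tool d [-0.0294  0.2711 -0.0017] yaw 0.0671037472506024 pos [ 0.5404 -0.4199  0.1337] w 0.06156105971834092 t 28.725
time: 29.35
ee_pos: [0.5447, -0.2511, 0.1309]
time: 29.98
ee_pos: [0.5502, -0.1472, 0.1316]
time: 30.22
ee_pos: [0.5505, -0.1487, 0.132]
tool d [-0.0012  0.0012  0.0687] yaw 0.06617257307357523 pos [ 0.5505 -0.1487  0.132 ] w 0.061703192137797694 t 30.225
```

```bash
python3 -m pendant '-0.001 0.001 0.02 0
0 0 0.025 0
0 0 0.012 0
0 0 0.004 0
0 0 0 0' | head -2;python3 -m pendant '0 0 0.002 0
0 0 0 0
0 0 0 0' | grep -v rot; python3 go.py .5516 -.1474 .0633
```

```text
time: 30.85
ee_pos: [0.5518, -0.1471, 0.0714]
time: 31.22
ee_pos: [0.5517, -0.1469, 0.0694]
contact_force: [-1.0, -0.6, -3.5]
grip_width: 0.0613
grip_force: 66.6
tool d [ 0.0001 -0.0005  0.0061] yaw 0.0672449492535733 pos [ 0.5517 -0.1469  0.0694] w 0.06133628962656547 t 31.225
```

```bash
python3 -m pendant '0 0 0.002 0
0 0 0.002 0
0 0 0.001 0
0 0 0 0
0 0 0 0' | grep -v rot;python3 -m pendant '0 0 0.0012 0
0 0 0 0
0 0 0 0' | grep -v rot
```

```text
time: 31.85
ee_pos: [0.5516, -0.1469, 0.0642]
contact_force: [0.1, 0.7, -4.3]
grip_width: 0.0612
grip_force: 66.6
time: 32.22
ee_pos: [0.5517, -0.1469, 0.0633]
contact_force: [-1.9, 1.2, 2.4]
grip_width: 0.0615
grip_force: 67.0
```

```bash
python3 -m pendant '0 0 0 0
0 0 0 0
0 0 0 0
0 0 0 0
0 0 0 0' 0.085 | tail -3;  python3 -m pendant '0 0 -0.01 0
0 0 -0.04 0
0 0 -0.05 0
0 0 -0.055 0
0 0 0 0' |head -2; python3 go.py .4322 -.4146 .22; python3 -m pendant '0.018 -0.035 0 0
0.027 -0.052 0 0
0.027 -0.052 0 0
0.027 -0.052 0 0
0.02 -0.04 0 0' |head -2;  python3 -m pendant '0.016 -0.028 0 0
0 0 0 0
0 0 0 0' |head -2; python3 go.py .4322 -.4146 .0793
python3 - <<'E'
from h import *
s=sense();cv2.imwrite("pics/w4.png",grab_frame("wrist")[:,:,::-1]);print(proj(cam("wrist",s),[.4322,-.4146,.128]))
E
```

```text
contact_force: [-0.0, -1.1, 0.1]
grip_width: 0.0849
grip_force: 0.0
time: 33.48
ee_pos: [0.5536, -0.1474, 0.2233]
tool d [ 0.1391 -0.2584  0.0029] yaw 0.06719658567631222 pos [ 0.5536 -0.1474  0.2233] w 0.08483007701661847 t 33.475
time: 34.1
ee_pos: [0.4469, -0.3871, 0.2179]
time: 34.48
ee_pos: [0.4342, -0.4139, 0.2178]
tool d [ 0.002  -0.0007  0.1385] yaw 0.0669359283594597 pos [ 0.4342 -0.4139  0.2178] w 0.08519531854246848 t 34.475
[317.113  254.6306]
```

View pics/w4.png

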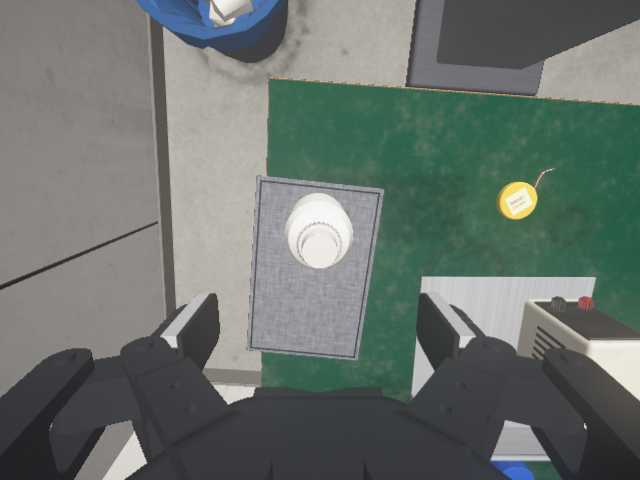

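The cap is at (320,248), the same small offset as at the first grasp, so the bottle hasn't moved. I'll take it with the same grasp.

```bash
python3 -m pendant '0.002 -0.0007 0.03 0
0 0 0.045 0
0 0 0.035 0
0 0 0.02 0
0 0 0.0065 0' | head -2
python3 -m pendant '0 0 0 0
0 0 0 0' | head -2; python3 -m pendant '0 0 0 0
0 0 0 0
0 0 0 0
0 0 0 0
0 0 0 0' 0.03| grep -v rot; python3 -m pendant '0 0 0 0
0 0 0 0'| grep -v rot; python3 go.py .4322 -.4146 .0793
```

```text
time: 35.15
ee_pos: [0.4324, -0.4136, 0.0804]
time: 35.4
ee_pos: [0.433, -0.4154, 0.0826]
time: 36.02
ee_pos: [0.4326, -0.4153, 0.0826]
contact_force: [-0.9, 2.1, 8.6]
grip_width: 0.0542
grip_force: 62.7
time: 36.28
ee_pos: [0.4326, -0.4153, 0.0826]
contact_force: [-1.2, 1.4, 8.3]
grip_width: 0.054
grip_force: 62.7
tool d [0.0003 0.0007 0.0033] yaw 0.06714404677986524 pos [ 0.4326 -0.4153  0.0826] w 0.05401158255977751 t 36.275
```

```bash
python3 -m pendant '0 0 -0.01 0
0 0 -0.02 0
0 0 -0.02 0
0 0 -0.01 0
0 0 0 0' | grep -v rot;python3 go.py .5552 -.2492 .14; python3 -m pendant '-0.013 0.015 0 0
-0.025 0.03 0 0
-0.03 0.035 0 0
-0.03 0.035 0 0
-0.025 0.03 0 0' |head -2; python3 -m pendant '-0.01 0.012 0 0
0 0 0 0
0 0 0 0' | head -2; python3 go.py .5552 -.2492 .0826
```

```text
time: 36.9
ee_pos: [0.4325, -0.4154, 0.1421]
contact_force: [-0.3, 0.7, -2.1]
grip_width: 0.0537
grip_force: 64.0
tool d [-0.1336  0.1576  0.002 ] yaw 0.06714483987227564 pos [ 0.4325 -0.4154  0.1421] w 0.05365454429932041 t 36.9
time: 37.52
ee_pos: [0.5461, -0.2597, 0.1405]
time: 37.9
ee_pos: [0.5539, -0.25, 0.1411]
tool d [-0.0014  0.0008  0.0585] yaw 0.06677040483207713 pos [ 0.5539 -0.25    0.1411] w 0.05391302756827449 t 37.9
```

```bash
python3 -m pendant '-0.0012 0.0005 0.02 0
0 0 0.02 0
0 0 0.01 0
0 0 0 0
0 0 0 0' | grep -v rot;python3 -m pendant '0 0 0.003 0
0 0 0.002 0
0 0 0.001 0
0 0 0 0
0 0 0 0' | grep -v rot; python3 go.py .5552 -.2492 .0826
```

```text
time: 38.52
ee_pos: [0.5558, -0.2495, 0.0922]
contact_force: [0.4, -0.1, -2.0]
grip_width: 0.0545
grip_force: 63.9
time: 39.15
ee_pos: [0.5556, -0.249, 0.0855]
contact_force: [0.3, -0.2, -2.1]
grip_width: 0.0541
grip_force: 63.9
tool d [ 0.0004 -0.0002  0.0029] yaw 0.06724934422105312 pos [ 0.5556 -0.249   0.0855] w 0.05411334425415318 t 39.15
```

```bash
python3 -m pendant '0 0 0.0015 0
0 0 0.0015 0
0 0 0 0
0 0 0 0' | grep -v rot;python3 -m pendant '0 0 0.0008 0
0 0 0 0
0 0 0 0' | grep -v rot
```

```text
time: 39.65
ee_pos: [0.5557, -0.249, 0.0827]
contact_force: [-0.5, 0.2, 3.2]
grip_width: 0.0536
grip_force: 64.4
time: 40.02
ee_pos: [0.5559, -0.249, 0.0827]
contact_force: [-2.9, 2.6, 9.7]
grip_width: 0.054
grip_force: 65.2
```

Contact, so I'll release, retreat clear and compare with the first top picture.

```bash
python3 -m pendant '0 0 0 0
0 0 0 0
0 0 0 0
0 0 0 0
0 0 0 0' 0.085 | tail -3;  python3 -m pendant '0 0 -0.01 0
0 0 -0.04 0
0 0 -0.05 0
0 0 -0.05 0
0 0 0 0' |head -2; python3 -m pendant '0.04 -0.03 0 0
0.05 -0.03 0 0
0.05 -0.03 0 0
0.04 -0.03 0 0
0 0 0 0' |head -2
python3 - <<'E'
from h import *
im=grab_frame("top")[:,:,::-1];cv2.imwrite("pics/top2.png",im);o=cv2.imread("pics/top0.png")
a=[cv2.resize(i[195:335,275:410],None,fx=2.9,fy=2.9,interpolation=cv2.INTER_CUBIC) for i in(o,im)];cv2.imwrite("pics/cmp.png",np.hstack(a))
T=cam("top");h=cv2.cvtColor(im.copy(),cv2.COLOR_BGR2HSV).astype(int);S,V,H=h[...,1],h[...,2],h[...,0]
m=(V>240)&(S<40);b=blob(m,(285,240,335,320));print("brick",rect_on(T,b,.097));b=blob(m,(350,255,398,305));print("bottle",cv2.minEnclosingCircle(b))
c=blob((S>70)&(V>90)&((H<35)|(H>170)),(160,290,230,355));(x,y),r=cv2.minEnclosingCircle(c);print("tin",onz(T,(x,y),.024),r)
E
sleep 0
```

```text
contact_force: [-0.1, -0.2, 0.1]
grip_width: 0.085
grip_force: 0.0
time: 41.28
ee_pos: [0.5574, -0.2498, 0.2367]
time: 41.9
ee_pos: [0.3814, -0.3824, 0.2315]
brick ((0.552018940448761, -0.14677700400352478), (0.09448141604661942, 0.05620357394218445), 3.986328125)
bottle ((373.8214416503906, 283.5), 15.383163452148438)
tin [0.4798 0.0567 0.024 ] 14.97425365447998
```

View pics/cmp.png

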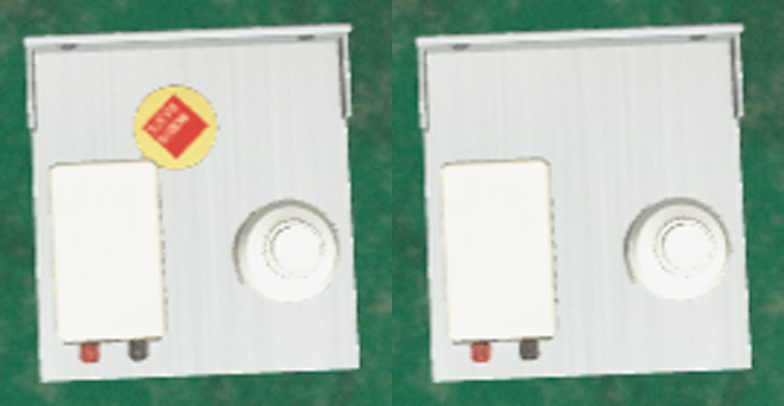

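Before and after, the brick (left panel (107,250), right panel (497,249)) and the bottle ((287,250), (677,249)) stand where they did, within about 2 mm, and both are upright. The tin is within 1 mm of the pad centre, and the arm is clear.

```bash
python3 -m pendant '0 0 0 0
0 0 0 0' | head -2; python3 -c "
from workcell import *
print(sign_off())"
```

```text
time: 42.2
ee_pos: [0.3849, -0.3801, 0.2315]
the job is handed in; nothing more can be done
None
```

The job is handed in at 42 s: the tin is lid up within about 1 mm of the work pad's centre, and the bottle and brick are back upright in the bay within about 2 mm of where they started, with the brick lined up as before; no verdict was printed.

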